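# Load a sample carrier on the changer's pins and index it to the reader

## Robot

A 6-joint arm with a two-finger parallel gripper is mounted at the origin on the work surface. World frame = base frame: x ahead of the robot, y to its left, z up, the work surface at z = 0. Lengths are in m, angles in rad, forces in N, time in s.
With the tool pointing down it reaches from about 0.225 to 0.725 m from the base axis. Payload 3.1 kg.
Tool frame: the origin (TCP) lies at the very end of the fingers, on their centre line; the grasp point (between the pads) lies 19 mm behind it (grasp_offset is the distance from the TCP to the grasp point, in m); z points along the fingers, y is the line along which they close (so a half turn about z gives the same grasp; the last joint's range is limited). The gripper opens to 85 mm and grips with 20 to 120 N. Pads are 22 mm wide; open, the fingers measure 114 mm over their backs; the gripper's body (76 mm by 85 mm) begins 54 mm behind the grasp point. The pads swing forward as they close: fully open they stand 13 mm farther back than shut.
Start: joints at [1.149, 0.048, 0.099, 1.622, 0, 1.443], TCP at [0.152, 0.502, 0.231] pointing down, gripper open.
Joint ranges: [-2.91, 2.91], [-0.99, 1.94], [-1.21, 1.42], [-2.12, 2.29], [-1.49, 1.47], [-3.14, 3.14]. Speed limits (rad/s): [2.79, 2.79, 3.14, 3.14, 3.14, 3.14].

## Interface

Orientations are given as a unit quaternion [w, x, y, z].
In Python, from bench import reach, move_l, move_j, grip, hold, solve_ik, read_camera, camera_info, MotionError, finish_job, read_clock, read_qpos, read_dq, read_joint_torque, read_ee_pos, read_ee_rot, read_contact_force, read_torque, read_opening, read_gripper_force, grasp_offset gives the robot as it stands. Calls block until the motion is done:
- reach(position, orientation): joint-space move of the TCP to a pose.
- move_l(position, rotation=None, speed=0.15, stop_force=None): straight line of the TCP; rotation=None keeps the orientation; speed is the mean speed in m/s. With stop_force (N) it stops when the force on the tool has changed by that much, and returns True; else False.
- move_j(angles): joint-space move.
- grip(opening, grip_force=None): opening from 0.0 (shut) to 1.0 (fully open); grip_force is the grip in N (None keeps the last); returns when the fingers have stopped.
- hold(seconds).
- solve_ik(position, orientation): joint angles nearest the present ones, or None.
- read_camera(name): name is "scene" or "top" or "wrist"; returns (picture, depth): 420x560x3 uint8, red, green, blue; 420x560 float32, m along the optical axis (not along the pixel's ray), 0 where there is no reading.
- camera_info(name): a dict with "intrinsics" (3x3 intrinsics, pixels), "R" (3x3) and "t" (3): a world point X has camera coordinates R X + t. Camera axes: x right, y down, z forward; pixel columns grow to the right and rows downward; lengths in m; the calibration is good to about 2 mm. A picture is of the moment at which its call begins: read the wrist's pose just before it. camera_info takes no time and is no camera call; for the wrist camera it gives the pose at the moment of the call.
A pose or a line that the arm cannot do raises MotionError and nothing moves.
- finish_job(): hands the job in; it is judged then, once.
Readings, each from a call of its own:
- read_clock(): time.
- read_qpos(): joint angles.
- read_dq(): joint speeds.
- read_joint_torque(): joint torques, N m.
- read_ee_pos(): TCP position.
- read_ee_rot(): TCP orientation.
- read_contact_force(): force on the tool from outside, world axes, zero at the start.
- read_torque(): the same for the moment, N m.
- read_opening(): opening from 0.0 (shut) to 1.0 (fully open).
- read_gripper_force(): force on a finger pad.
Only numpy, scipy, OpenCV 4.12 (cv2) and the standard library are available. Lean on these libraries where they do the work, as an engineer would, in place of code of your own. Each camera call takes 0.05 s, during which the arm holds its last target. There are 200 camera calls.

## Task

Take the sample carrier with the green glass pane and lower it gently onto the round and the diamond locating pin of the changer pocket at the orange mark, yellow end towards the mark, until both pins are through and it lies flat on the disc. Let go, then turn the carousel exactly one click clockwise (seen from above), so that the carrier stops in front of the blue reader and stays seated. Leave the blue carrier, the glass dish, the ruler and the bottle where they are.

Things in the scene. Friction and masses are not known exactly. Their poses are not given: they have to be found in the camera images.
- carrier_green: Carrier to load: dark plate 50 (x) x 90 (y) x 8 mm, about 150 g, pale green pane in its top, flat on the bench; origin at its underside's centre, z up. Black grip bar on its centre, 12 (x) x 34 (y) mm, 8 to 42 mm above the underside: pinch across x. 12 mm through holes at y = -33 and +33 mm. The yellow +y end starts roughly to the robot's left; it goes outwards, over the diamond pin.
- carrier_green_plain_hole (a point): centre of the underside of the green carrier's hole at its plain (-y) end; goes over the round pin
- carrier_green_yellow_hole (a point): centre of the underside of the green carrier's hole at its yellow (+y) end; goes over the diamond pin
- carrier_blue: A second carrier of the same shape with a blue pane, on the bench beside the green one (either may be nearer the robot, at least 90 mm between their centres). Leave it alone.
- changer: Sample changer, fixed: grey round foot 350 mm across, white drum, aluminium carousel disc 300 mm across, its top 57 mm above the bench. Origin: centre of the foot's underside, on the vertical axis. On the foot: orange load mark, a block 56 mm high, 164 mm from the axis along +y; blue reader post 30 x 50 mm, 90 mm high, 176 mm from the axis, 60 deg clockwise from +y.
- carousel (a joint): Carousel angle, rad, positive clockwise from above; six pockets 60 deg apart. 0 (within 0.02): the pocket to load is at the orange mark; 1.047, one click on: it is in front of the blue reader. Spring detents: about 0.15 N m takes it out of a click; within about 0.09 rad of the next it is drawn in; between, it stays where it is left.
- pocket (a point): centre of the pocket to load, on the top of the disc, 100 mm from the axis; it turns with the carousel: y points outwards, z up. A seated carrier's origin and axes coincide with it.
- round_pin (a point): foot of the pocket's inner pin on the disc's top, 67 mm from the axis: round steel pin 10 mm across, 15 mm tall, tapered over the upper 6 mm to 4.5 mm (the seated carrier is 8 mm thick, so 7 mm shows above it)
- diamond_pin (a point): foot of the pocket's outer pin, 133 mm from the axis: diamond pin as tall and tapered alike, 10 mm across the line of the two pins and 6 mm along it
- hub_grip (a point): Point on the carousel's axis to grip the hub handle: red upright bar 14 mm thick, 44 mm long, 91 to 133 mm above the bench (this point: 119 mm), on a black hub 44 mm across. Axes turn with the carousel, parallel to the pocket's; the bar's long side is turned 30 deg counterclockwise from this y (pinch along x turned 30 deg counterclockwise).
- dish: glass dish 130 mm across and 22 mm high, origin at its underside's centre; bystander
- ruler: clear ruler 36 x 200 x 4 mm, long side along y, origin at its underside's centre; bystander
- bottle: white bottle 60 mm across and 150 mm high, origin at its underside's centre; bystander
Mind the look-alikes: they are no part of the job. What is shaped like the carrier_green but red is not meant.

How it is judged:
On the way:
1. the green carrier sits flat on both pins of the pocket while the pocket is still at the orange mark, and is let go (z of carrier_green in the frame of pocket between -0.0025 and 0.0025 m and angle between carrier_green's own z axis and vertical below 0.04 rad and horizontal distance between carrier_green_plain_hole and round_pin below 0.003 m and horizontal distance between carrier_green_yellow_hole and diamond_pin below 0.003 m and value of joint carousel between -0.13 and 0.13 rad and contact force between the fingers and carrier_green below 0.5 N), for 0.2 s.
At the end, for the whole second after the job is handed in: the green carrier lies flat (underside within 2.5 mm of the disc, tilt under 0.04 rad) with its plain hole over the round pin and its yellow-end hole over the diamond pin (each within 3 mm), the carousel rests one click on (1.047 rad, within 0.07) and the carrier is at rest (z of carrier_green in the frame of pocket between -0.0025 and 0.0025 m and angle between carrier_green's own z axis and vertical below 0.04 rad and horizontal distance between carrier_green_plain_hole and round_pin below 0.003 m and horizontal distance between carrier_green_yellow_hole and diamond_pin below 0.003 m and value of joint carousel between 0.9772 and 1.1172 rad and linear speed of carrier_green below 0.02 m/s); the robot touches nothing.
It fails at once if the carrier is banged or forced onto the changer (over 45 N) (contact force between carrier_green and changer above 45 N).
It fails at once if the carousel is turned well past one click (value of joint carousel above 1.5472 rad).
It fails at once if the carousel is turned the wrong way by more than half a click (value of joint carousel below -0.55 rad).
It fails at once if the blue carrier, the dish, the ruler or the bottle is moved by over 20 mm (distance of any of carrier_blue, dish, ruler, bottle from where it was at the start of the episode above 0.02 m).
It also fails if it takes over 61 s, if anything falls off the work surface, if the arm or the gripper's body presses on something with over 40 N, if the wrist force passes 120 N, or if a joint passes its speed limit or range.

## Working session

There is one attempt and no reset: what is moved stays moved. The work goes in short steps, each a Python script; the robot and the scene stay as the last script left them, time stands still between calls to the robot, and variables do not carry over. Pictures are saved under pics/ and viewed, at most 10 in all, crops included, and the job is handed in when it is done.

```bash
mkdir -p pics; ls; python3 - <<'E'
from bench import *
import numpy as np, cv2
for n in ("top","scene"):
    p,d=read_camera(n); cv2.imwrite(f"pics/{n}0.png",p[:,:,::-1]); np.save(f"pics/{n}0.npy",d)
    c=camera_info(n); print(n,np.round(c["intrinsics"],1).tolist(),np.round(c["R"],4).tolist(),np.round(c["t"],4).tolist())
print(read_clock(),grasp_offset, read_ee_rot())
E
```

```text
pics
top [[468.2, 0.0, 279.5], [0.0, 468.2, 214.6], [0.0, 0.0, 1.0]] [[-0.013, -0.9997, -0.0209], [-0.9969, 0.0146, -0.0773], [0.0776, 0.0198, -0.9968]] [-0.0002, 0.5605, 1.4761]
scene [[444.8, 0.0, 280.8], [0.0, 444.8, 203.4], [0.0, 0.0, 1.0]] [[0.8869, 0.4619, 0.0036], [0.2605, -0.4937, -0.8297], [-0.3815, 0.7368, -0.5582]] [-0.4842, -0.072, 1.465]
0.1 0.0187 [-3.09574472e-04  1.46367082e-01  9.89229758e-01 -1.03271780e-03]
```

View pics/top0.png

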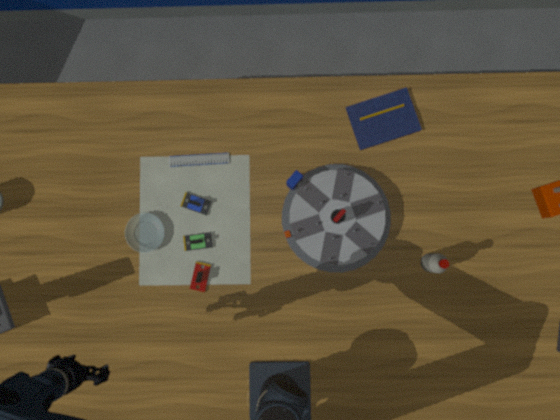

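View pics/scene0.png

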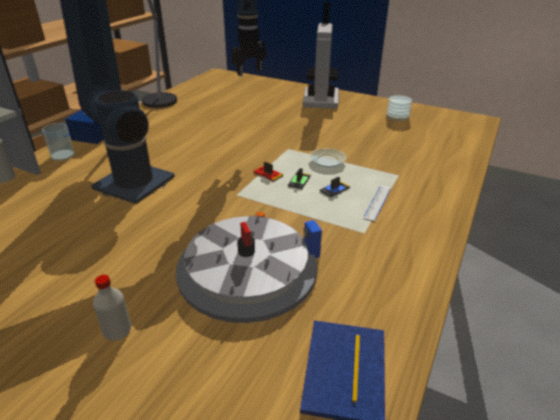

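The top view shows three carriers: red at (201,276), green at (199,241) and blue at (197,203). The green one at (199,241) fits: green pane, yellow end to the left. The carousel is centred at about (337,217), with the orange mark at (288,234) and the blue reader at (295,180). Next I'll get rough positions and an enlarged crop, plus the wrist camera's mounting.

```bash
cat > h.py <<'E'
from bench import *
import numpy as np, cv2
def bp(c,u,v,z):
    """pixel -> world point on the plane of height z"""
    K,R,t=map(np.array,(c["intrinsics"],c["R"],c["t"]))
    r=R.T@np.linalg.solve(K,[u,v,1.]); o=-R.T@t
    return o+r*(z-o[2])/r[2]
def pj(c,X):
    K,R,t=map(np.array,(c["intrinsics"],c["R"],c["t"]))
    p=K@(R@np.array(X)+t); return p[:2]/p[2]
def down(a):
    """tool down, its y (closing line) at world angle a"""
    from scipy.spatial.transform import Rotation as Ro
    y=np.array([np.cos(a),np.sin(a),0]); z=np.array([0,0,-1.]); x=np.cross(y,z)
    q=Ro.from_matrix(np.c_[x,y,z]).as_quat(); return np.r_[q[3],q[:3]]
def snap(n,tag):
    c=camera_info(n); p,d=read_camera(n); cv2.imwrite(f"pics/{tag}.png",p[:,:,::-1]); np.savez(f"pics/{tag}.npz",p=p,d=d,**{k:np.array(c[k]) for k in("intrinsics","R","t")})
    return c,p,d
E
python3 - <<'E'
from h import *
c=camera_info("top")
for n,u,v,z in (("green",199,241,.01),("blue",197,203,.01),("red",201,276,.01),("hub",339,215,.13),("foot",337,218,.03),("mark",288,234,.056),("reader",295,180,.09),("dish",149,231,0.02),("bottle",435,263,.15)):
    print(n,np.round(bp(c,u,v,z),3))
w=camera_info("wrist"); from scipy.spatial.transform import Rotation as Ro
q=np.array(read_ee_rot()); Rt=Ro.from_quat(np.r_[q[1:],q[0]]).as_matrix()
print("cam in tool",np.round(Rt.T@(-w["R"].T@w["t"]-read_ee_pos()),4), np.round(w["R"]@Rt,3).tolist(), w["intrinsics"][0][0])
p=cv2.imread("pics/top0.png"); cv2.imwrite("pics/crop0.png",cv2.resize(p[140:290,130:400],None,fx=2.9,fy=2.9,interpolation=cv2.INTER_CUBIC))
E
```

```text
green [0.48  0.253 0.01 ]
blue [0.603 0.259 0.01 ]
red [0.368 0.246 0.01 ]
hub [ 0.548 -0.186  0.13 ]
foot [ 0.546 -0.19   0.03 ]
mark [ 0.497 -0.034  0.056]
reader [ 0.661 -0.058  0.09 ]
dish [0.514 0.412 0.02 ]
bottle [ 0.404 -0.457  0.15 ]
cam in tool [ 0.0718  0.0008 -0.1413] [[0.0, 1.0, 0.0], [-0.96, 0.0, -0.28], [-0.28, -0.0, 0.96]] 322.51688580006584
```

View pics/crop0.png

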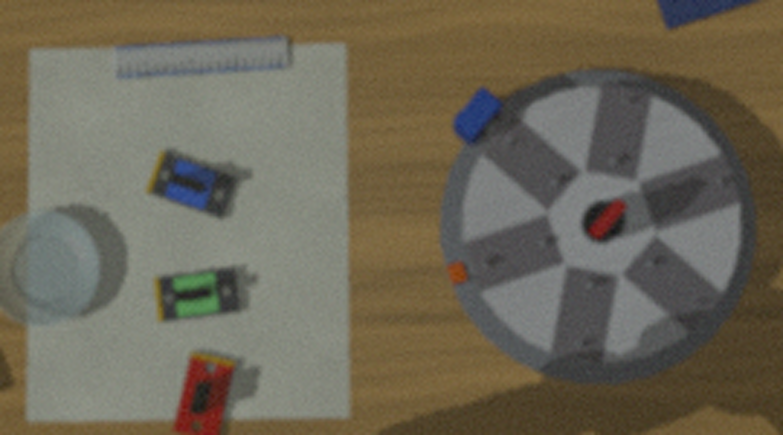

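The crop confirms the target at (200,294): green pane, yellow end on the left. The one below it at (203,395) is the red look-alike, and blue is above. I'll look from close by with the wrist camera, using the same tool-relative view for the carrier and the pocket so that calibration bias cancels.

```bash
python3 - <<'E'
from h import *
reach([0.48,0.253,0.20],down(np.radians(6))); hold(.3)
snap("wrist","wg"); print(read_clock(),read_ee_pos(),read_qpos())
hub=np.array([0.547,-0.187]);a=np.radians(108);p=hub+.1*np.array([np.cos(a),np.sin(a)])
reach([*p,0.257],down(a-np.pi/2)); hold(.3)
snap("wrist","wp"); print(read_clock(),read_ee_pos(),read_qpos())
a=cv2.imread("pics/wg.png");b=cv2.imread("pics/wp.png");cv2.imwrite("pics/both.png",np.hstack([a[:,80:480],b[:,80:480]]))
E
```

```text
1.975 [0.4797179  0.25356136 0.20007942] [3.62610629e-01 8.85275659e-02 7.97972675e-02 1.56193188e+00
 3.01574675e-05 1.82751120e+00]
3.65 [ 0.51616563 -0.09121029  0.25687718] [-3.02932415e-01  5.41855819e-02  1.56698267e-01  1.67354068e+00
  8.12740805e-05  9.52546371e-01]
```

View pics/both.png

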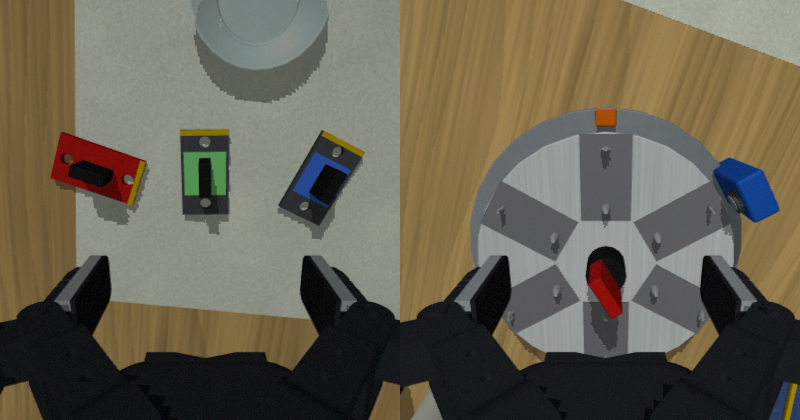

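The left half (wrist view) shows the green carrier upright at about (205,172), holes at (205,142) and (206,202), between red on the left and blue on the right. The right half shows the load pocket with its pin tips at (606,150) and (606,209), in line with the orange mark at (606,117). I'll enlarge both for subpixel measurement.

```bash
python3 - <<'E'
from h import *
a=cv2.imread("pics/wg.png")[115:230,245:325];b=cv2.imread("pics/wp.png")[100:260,240:330]
A=cv2.resize(a,None,fx=5,fy=5,interpolation=cv2.INTER_NEAREST);B=cv2.resize(b,None,fx=3.7,fy=3.7,interpolation=cv2.INTER_NEAREST)
H=np.zeros((600,400+340,3),np.uint8);H[:575,:400]=A;H[:592,400:400+B.shape[1]]=B
cv2.imwrite("pics/z.png",H); print(A.shape,B.shape)
# known geometry reprojection of the mask: carrier quad
f=np.load("pics/wg.npz");p=f["p"].astype(int);d=f["d"];c={k:f[k] for k in("intrinsics","R","t")}
v,u=np.mgrid[:420,:560];K=c["intrinsics"]
X=np.stack([(u-K[0,2])/K[0,0]*d,(v-K[1,2])/K[1,1]*d,d],-1)-c["t"];X=X@c["R"]
m=(u>240)&(u<330)&(v>115)&(v<232)
print("paper z",np.median(X[118:126,250:320,2]),"pane z",np.median(X[155:180,267:275,2]),"bar z",np.median(X[165:185,283:288,2]))
f=np.load("pics/wp.npz");d=f["d"];K=f["intrinsics"]
Y=(np.stack([(u-K[0,2])/K[0,0]*d,(v-K[1,2])/K[1,1]*d,d],-1)-f["t"])@f["R"]
print("disc z",np.median(Y[170:190,270:300,2]),"noise",np.std(Y[170:190,270:300,2]))
E
```

```text
(575, 400, 3) (592, 333, 3)
paper z -0.0007300292973178497 pane z 0.007336459806712162 bar z 0.04069594328120349
disc z 0.056264854708203485 noise 0.013964380481632269
```

View pics/z.png

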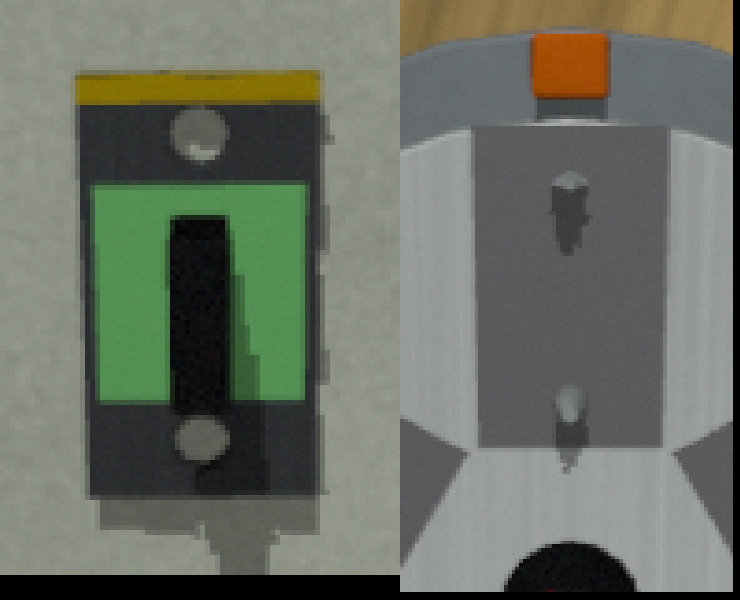

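```bash
python3 - <<'E'
from h import *
def ld(n):
    f=np.load(f"pics/{n}.npz"); return {k:f[k] for k in("intrinsics","R","t")},f["p"]
cg,pg=ld("wg"); cp,pp=ld("wp")
def hole(u0,v0):
    g=pg.astype(float).sum(2); w=g[v0-9:v0+10,u0-9:u0+10]; m=(w>200).astype(np.uint8)
    n,l,s,ce=cv2.connectedComponentsWithStats(m); i=l[9,9]; print("hole",s[i],ce[i]+[u0-9,v0-9]); return ce[i]+[u0-9,v0-9]
h1=hole(284,141);h2=hole(285,202)
A=bp(cg,*h1,.008);B=bp(cg,*h2,.008);e=A-B
print("green c",(A+B)/2,"spacing",np.linalg.norm(e),"yaw deg",np.degrees(np.arctan2(e[1],e[0])))
# pocket markings (side edges, subpixel by gradient) on z=.057
g=cv2.GaussianBlur(cv2.cvtColor(pp,cv2.COLOR_RGB2GRAY).astype(float),(3,3),0)
L=[];R_=[]
for v in range(140,216,2):
    if 144<v<0: continue
    dx=np.diff(g[v]); 
    for lo,hi,out,s in((254,268,L,-1),(304,318,R_,1)):
        w=np.clip(s*dx[lo:hi],0,None); w[w<.4*w.max()]=0; out.append(bp(cp,(w*np.arange(lo,hi)).sum()/w.sum()+.5,v,.057)[:2])
L=np.array(L);R_=np.array(R_)
def line(P):
    c=np.median(P,0);vx,vy,x,y=cv2.fitLine(P.astype(np.float32),cv2.DIST_HUBER,0,1e-4,1e-4).ravel();s=np.sign(vy);return np.array([x,y]),s*np.array([vx,vy])
(l0,ld_),(r0,rd)=line(L),line(R_)
dirn=(ld_+rd)/2;dirn/=np.linalg.norm(dirn);nrm=np.array([dirn[1],-dirn[0]])
print("angles",np.degrees(np.arctan2(ld_[1],ld_[0])),np.degrees(np.arctan2(rd[1],rd[0])),"width",(r0-l0)@nrm)
mid=(l0+r0)/2
ends=[(bp(cp,285.5,v,.057)[:2]-mid)@dirn for v in (133.55,220.6)];print("len",ends[0]-ends[1])
cen=mid+dirn*(ends[0]+ends[1])/2 - nrm*0; cen=cen+nrm*(((l0+r0)/2-cen)@nrm)
print("pocket by marking",cen)
# overlay
Z=cv2.resize(pp[100:260,240:330,::-1],None,fx=3.7,fy=3.7,interpolation=cv2.INTER_CUBIC)
for s,col in((-.033,(0,0,255)),(.033,(0,0,255))):
    P=cen+dirn*s
    for z,r,k in((.057,.005,(0,0,255)),(.072,.00225,(0,255,255))):
        q=[pj(cp,[P[0]+r*np.cos(t),P[1]+r*np.sin(t),z]) for t in np.linspace(0,6.28,30)]
        cv2.polylines(Z,[np.int32(((np.array(q)-[240,100]+.5)*3.7))],True,k,1)
H=cen-.1*dirn; q=[pj(cp,[H[0]+.15*np.cos(t),H[1]+.15*np.sin(t),.057]) for t in np.linspace(0,6.28,90)]
cv2.polylines(Z,[np.int32(((np.array(q)-[240,100]+.5)*3.7))],True,(0,255,0),1)
q=[pj(cp,[H[0]+.022*np.cos(t),H[1]+.022*np.sin(t),.091]) for t in np.linspace(0,6.28,90)]
cv2.polylines(Z,[np.int32(((np.array(q)-[240,100]+.5)*3.7))],True,(0,255,0),1)
cv2.imwrite("pics/ov.png",Z)
E
```

```text
hole [  0   0  19  16 175] [284.20571429 137.97142857]
hole [ 4  6 11  8 68] [284.91176471 202.42647059]
green c [0.4776301  0.26256738 0.008     ] spacing 0.06831978894686051 yaw deg 96.69012099918078
angles 108.204094 107.88496 width 0.055720907
len 0.09561496758972214
pocket by marking [ 0.5164205  -0.09171315]
```

View pics/ov.png

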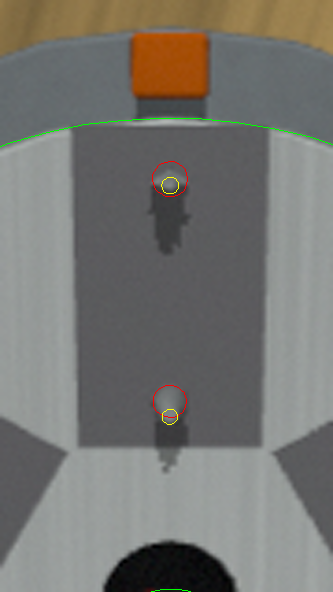

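The overlay matches the pins and the rim to within about 1 mm. Hole 1's threshold leaked into the yellow band, so I'll use its visually read centre instead. Then I'll grasp.

```bash
python3 - <<'E'
from h import *
f=np.load("pics/wg.npz");cg={k:f[k] for k in("intrinsics","R","t")}
A=bp(cg,284.4,141.3,.008);B=bp(cg,284.91,202.35,.008);e=A-B
g=(A+B)/2;a=np.arctan2(e[1],e[0]);print(g,np.linalg.norm(e),np.degrees(a))
q=down(a-np.pi/2)
reach([g[0],g[1],.10],q)
# bar 8..42mm; pads swing forward when closing; tips stay 4mm above the plate
move_l([g[0],g[1],.014],q,speed=.08,stop_force=8)
print(read_ee_pos(),read_contact_force())
grip(0.0,40); print("open",read_opening(),read_gripper_force(),read_ee_pos())
f0=read_contact_force(); move_l([g[0],g[1],.06],q,speed=.08); hold(.3)
print("open",read_opening(),read_contact_force()-f0,read_clock(),np.degrees(a))
move_l([g[0],g[1],.20],q); hold(.2)
c,p,d=snap("wrist","held"); P=p[100:330,160:400,::-1]; cv2.imwrite("pics/heldz.png",cv2.resize(P,None,fx=2.5,fy=2.5,interpolation=cv2.INTER_CUBIC))
E
```

```text
[0.47789944 0.26095801 0.008     ] 0.06488887833144867 96.54704080186525
[0.47858701 0.26123332 0.01480994] [ 0.1398737  -0.9229182   0.27784178]
open 0.13035077436164139 40.79083800315857 [0.47809558 0.2609881  0.01415605]
open 0.13410175351542486 [ 0.58155231  0.44489164 -2.9466846 ] 8.0 96.54704080186525
```

View pics/heldz.png

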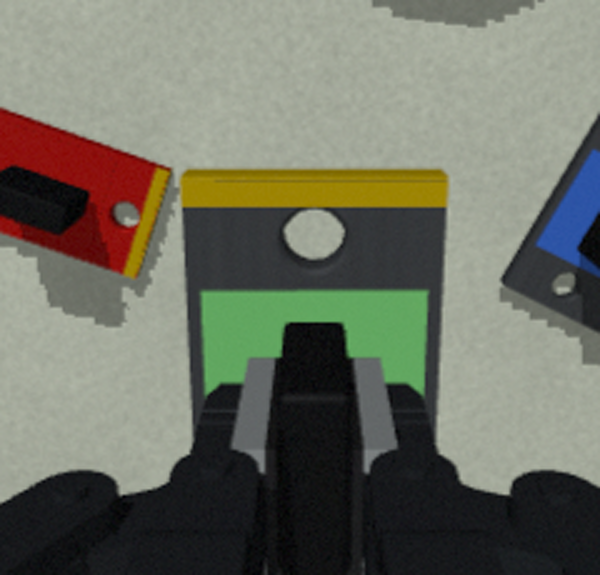

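The carrier is held square in the grip: hole centre at crop (314,234), pads on the bar at (310,400). Next I'll compute its in-hand offset and tilt.

```bash
python3 - <<'E'
from h import *
from scipy.spatial.transform import Rotation as Ro
f=np.load("pics/held.npz");c={k:f[k] for k in("intrinsics","R","t")};p=f["p"].astype(int);d=f["d"];K=c["intrinsics"]
E=np.array(read_ee_pos());q=np.array(read_ee_rot());Rt=Ro.from_quat(np.r_[q[1:],q[0]]).as_matrix()
print(E,np.degrees(np.arctan2(Rt[1,1],Rt[0,1])))
z=E[2]-.01416+.008
h=bp(c,285.1,193.1,z);print("hole in tool",Rt.T@(h-E))
g=cv2.GaussianBlur(p.sum(2).astype(np.uint8)*0+cv2.cvtColor(f["p"],cv2.COLOR_RGB2GRAY),(1,1),0)
m=(g[175:210,265:305]>120).astype(np.uint8);n,l,s,ce=cv2.connectedComponentsWithStats(m);i=l[18,20];print(s[i],ce[i]+[265,175])
v,u=np.mgrid[:420,:560];X=(np.stack([(u-K[0,2])/K[0,0]*d,(v-K[1,2])/K[1,1]*d,d],-1)-c["t"])@c["R"]
Xt=(X-E)@Rt
mm=np.zeros(d.shape,bool);mm[171:182,238:334]=1;mm[183:214,236:270]=1;mm[183:214,302:332]=1
P=Xt[mm];P=P[np.abs(P[:,2]-np.median(P[:,2]))<.004]
A=np.c_[P[:,:2],np.ones(len(P))];s,*_=np.linalg.lstsq(A,P[:,2],rcond=None);print("tilt dz/dx,dz/dy,z0",s,len(P))
E
```

```text
[0.47736947 0.2607404  0.19889727] 6.545328714182877
hole in tool [ 0.03370523 -0.00062325  0.00614489]
[  9   9  24  20 352] [285.28125    193.12215909]
tilt dz/dx,dz/dy,z0 [-0.03287651 -0.00049481  0.00863725] 3025
```

```bash
python3 - <<'E'
from h import *
from scipy.spatial.transform import Rotation as Ro
f=np.load("pics/held.npz");K=f["intrinsics"];d=f["d"];v,u=np.mgrid[:420,:560];X=(np.stack([(u-K[0,2])/K[0,0]*d,(v-K[1,2])/K[1,1]*d,d],-1)-f["t"])@f["R"]
m=np.zeros(d.shape,bool);m[140:165,215:330]=1;m[175:240,343:355]=1;m[225:250,190:215]=1
a=np.radians(6.55);xt=np.array([-np.sin(a),np.cos(a)]);yt=np.array([np.cos(a),np.sin(a)])
P=X[m];P=P[np.abs(P[:,2])<.006];print("paper slope along tool x,y",np.linalg.lstsq(np.c_[P[:,:2]@xt,P[:,:2]@yt,np.ones(len(P))],-P[:,2],rcond=None)[0],len(P))
a=np.radians(108.04);xt=np.array([np.cos(a),np.sin(a)]);yt=np.array([xt[1],-xt[0]])
T=np.array([.51642,-.09171])-.0007*xt+.0006*yt
q=down(a-np.pi/2)
reach([*T,.15],q); move_l([*T,.072+.014+.008],q,speed=.08); hold(.4)
print(read_ee_pos(),read_qpos(),read_contact_force(),read_clock(),T)
c,p,_=snap("wrist","hov"); cv2.imwrite("pics/hovz.png",cv2.resize(p[120:280,200:370,::-1],None,fx=3.5,fy=3.5,interpolation=cv2.INTER_CUBIC))
E
```

```text
paper slope along tool x,y [-0.0003362  -0.0001225   0.00079755] 4264
[ 0.51742471 -0.09228111  0.09433798] [-3.04109242e-01  6.29523048e-02 -1.57817479e-01  1.34940264e+00
 -2.31078660e-05  9.51862056e-01] [ 0.19157243 -0.48727107 -1.01879056] 11.9333 [ 0.51720728 -0.09218978]
```

View pics/hovz.png

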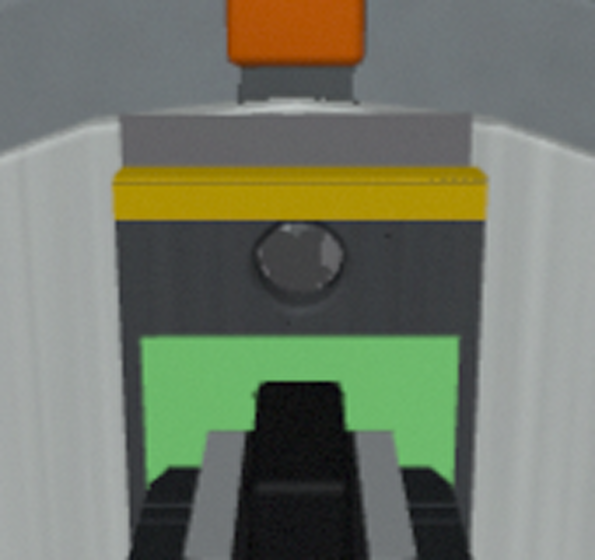

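The hole at crop (300,258) is roughly over the pin. The plate sits about 0.033 rad nose-up in the grip, since the paper slope reads 0. I'll check the pin through the hole with the depth data.

```bash
python3 - <<'E'
from h import *
f=np.load("pics/hov.npz");c={k:f[k] for k in("intrinsics","R","t")};K=f["intrinsics"];d=f["d"];v,u=np.mgrid[:420,:560];X=(np.stack([(u-K[0,2])/K[0,0]*d,(v-K[1,2])/K[1,1]*d,d],-1)-f["t"])@f["R"]
u0,v0=200+300/3.5-.5,120+258/3.5-.5
print("hole px",u0,v0)
print(np.round(X[180:208,270:302:1,2]*1000).astype(int).tolist().__str__().replace("],","],\n"))
a=np.radians(108.04);xt=np.array([np.cos(a),np.sin(a)])
D=np.array([.51642,-.09171])+.033*xt
for z in(.057,.066,.072):print(z,pj(c,[*D,z]))
P=p=f["p"][180:208,270:302,::-1]
P=cv2.normalize(cv2.resize(P,None,fx=16,fy=16,interpolation=cv2.INTER_NEAREST),None,0,255,cv2.NORM_MINMAX);cv2.imwrite("pics/hole.png",P)
E
```

```text
hole px 285.2142857142857 193.21428571428572
[[88, 88, 87, 88, 87, 88, 87, 89, 87, 88, 87, 88, 87, 87, 85, 88, 88, 87, 88, 88, 88, 87, 87, 88, 88, 87, 88, 86, 88, 88, 88, 87],
 [88, 88, 88, 87, 87, 86, 89, 87, 88, 86, 88, 88, 88, 88, 87, 87, 87, 87, 87, 88, 87, 88, 88, 87, 87, 87, 88, 87, 88, 87, 87, 88],
 [87, 88, 88, 87, 88, 87, 87, 87, 88, 87, 87, 88, 87, 88, 88, 88, 88, 87, 88, 87, 87, 87, 87, 87, 88, 87, 87, 88, 88, 87, 87, 87],
 [87, 86, 87, 87, 87, 86, 87, 87, 87, 86, 87, 87, 86, 86, 87, 86, 85, 85, 87, 85, 88, 87, 88, 87, 88, 87, 87, 88, 87, 87, 87, 87],
 [86, 88, 87, 87, 88, 87, 87, 87, 88, 86, 86, 87, 70, 71, 71, 72, 71, 70, 70, 71, 86, 86, 85, 86, 87, 87, 87, 87, 87, 88, 86, 87],
 [88, 86, 86, 88, 88, 87, 86, 87, 86, 85, 55, 71, 70, 71, 72, 71, 70, 70, 70, 57, 56, 56, 86, 87, 86, 87, 87, 87, 87, 87, 87, 87],
 [86, 86, 86, 88, 87, 88, 87, 86, 56, 55, 56, 57, 66, 70, 71, 72, 69, 55, 56, 57, 56, 56, 57, 56, 87, 86, 87, 87, 87, 87, 88, 87],
 [86, 88, 87, 86, 88, 87, 86, 55, 56, 57, 57, 57, 56, 56, 72, 66, 57, 56, 57, 57, 57, 56, 58, 57, 56, 87, 87, 87, 87, 87, 88, 87],
 [87, 8
[... 2014 characters left out ...]
, 56, 56, 57, 57, 56, 79, 80, 81, 82, 83, 84, 86, 87, 88, 87, 88, 87, 86],
 [87, 87, 87, 87, 87, 86, 88, 86, 85, 84, 83, 82, 81, 81, 80, 81, 80, 81, 81, 81, 82, 81, 83, 85, 86, 86, 85, 87, 88, 88, 87, 87],
 [88, 87, 87, 86, 87, 87, 86, 87, 87, 85, 85, 83, 83, 82, 82, 82, 82, 81, 83, 84, 83, 85, 85, 86, 86, 85, 86, 87, 85, 87, 87, 86],
 [87, 88, 87, 86, 86, 87, 87, 86, 86, 86, 86, 84, 84, 84, 83, 83, 84, 84, 84, 85, 86, 86, 86, 87, 86, 86, 87, 86, 87, 87, 87, 87],
 [87, 87, 87, 87, 88, 87, 88, 87, 86, 86, 86, 86, 86, 85, 86, 86, 86, 86, 86, 87, 86, 86, 86, 87, 87, 88, 87, 86, 88, 88, 86, 87]]
0.057 [284.17791651 178.97287857]
0.066 [284.13635039 182.49388198]
0.072 [284.10626123 185.04268889]
```

View pics/hole.png

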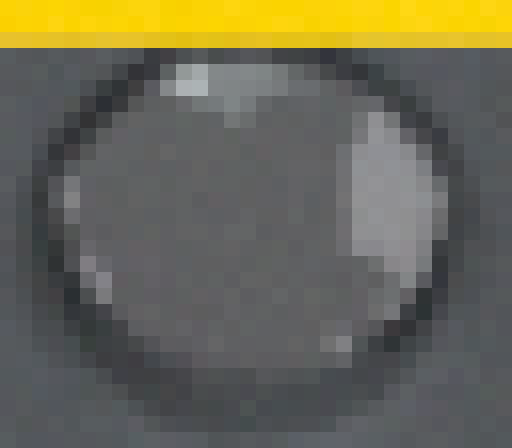

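The depth data shows the pin tip through the hole: tip centre at about (284.6,185.5) px, hole at (285.2,193.2), with the bright patches being disc surface. I'll level the plate by pitching the tool, correct to the measured hole/pin pair, and lower it with force guarding.

```bash
cat >> h.py <<'E'
from scipy.spatial.transform import Rotation as Ro
def mat(q): return Ro.from_quat(np.r_[q[1:],q[0]]).as_matrix()
def quat(M): q=Ro.from_matrix(M).as_quat(); return np.r_[q[3],q[:3]]
E
python3 - <<'E'
from h import *
f=np.load("pics/hov.npz");c={k:f[k] for k in("intrinsics","R","t")}
E=np.array(read_ee_pos());R0=mat(np.array(read_ee_rot()))
ht=R0.T@(bp(c,285.2,193.2,.0879)-E)
pin=bp(c,284.6,185.5,.072);print("hole in tool",ht,"pin now in tool",R0.T@(pin-E))
th=.033;F=np.array([[np.cos(th),0,np.sin(th)],[0,1,0],[-np.sin(th),0,np.cos(th)]])
D=mat(down(np.radians(18.04)));Rn=D@F.T
o_h=ht+.008*F[:,2]            # hole underside in tool
o_c=o_h-.033*F[:,0]
print("origin in tool",o_c)
def tcp(z):                     # TCP for carrier underside at height z, hole over pin
    r=Rn@o_h; return np.array([pin[0]-r[0],pin[1]-r[1],z-(Rn@o_c)[2]])
q=quat(Rn)
move_l(tcp(.078),q,speed=.03);hold(.3)
f0=np.array(read_contact_force());print(tcp(.078),read_ee_pos(),f0)
for z in(.070,.066,.062,.059,.0575,.0565):
    s=move_l(tcp(z),q,speed=.012,stop_force=6); e=np.array(read_ee_pos()); print(z,s,np.round((e-tcp(z))*1e3,2),np.round(read_contact_force()-f0,2))
    if s: break
print(read_clock())
E
```

```text
hole in tool [ 0.03355705 -0.00014081  0.0063136 ] pin now in tool [ 0.03354673 -0.00044928  0.02221351]
origin in tool [ 0.00083897 -0.00014081  0.01539805]
[ 0.51697597 -0.09213315  0.09341735] [ 0.51705015 -0.09227438  0.09341773] [-0.34026905  0.14064716 -1.7844544 ]
0.07 False [0.03 0.02 0.05] [ 0.48 -0.99 -0.37]
0.066 False [-0.14  0.03 -0.17] [ 0.92 -0.51 -0.08]
0.062 False [-0.33  0.56 -0.38] [-0.14  3.06  0.33]
0.059 False [-0.31  0.5  -0.29] [-1.12  3.9   1.91]
0.0575 False [-0.28  0.53 -0.08] [-1.72  3.8   2.2 ]
0.0565 False [-0.16  0.47  0.34] [-2.02  4.49  3.74]
15.2417
```

The carrier went down the full depth with under 5 N. I'll release it, back off and verify with depth.

```bash
python3 - <<'E'
from h import *
grip(0.5);hold(.4);E=np.array(read_ee_pos());R=mat(np.array(read_ee_rot()))
print(read_gripper_force(),read_opening(),E)
move_l([E[0],E[1],E[2]+.045],quat(R),speed=.08)
q=down(np.radians(18.04)); move_l([.51642,-.09171,.257],q,speed=.2); hold(.3)
c,p,d=snap("wrist","rel");K=c["intrinsics"];v,u=np.mgrid[:420,:560]
X=(np.stack([(u-K[0,2])/K[0,0]*d,(v-K[1,2])/K[1,1]*d,d],-1)-c["t"])@c["R"]
a=np.radians(108.04);xt=np.array([np.cos(a),np.sin(a)]);yt=np.array([xt[1],-xt[0]]);o=np.array([.51642,-.09171])
L=np.stack([(X[...,:2]-o)@xt,(X[...,:2]-o)@yt],-1)
m=(np.abs(L[...,0])<.042)&(np.abs(L[...,1])<.022)&(np.abs(X[...,2]-.065)<.005)&(np.hypot(np.abs(L[...,0])-.033,L[...,1])>.008)
print("plate slope,z",np.linalg.lstsq(np.c_[L[m],np.ones(m.sum())],X[m][:,2],rcond=None)[0],m.sum())
for s in(1,-1):
    w=(np.abs(L[...,0]-.033*s)<.008)&(np.abs(L[...,1])<.008)&(X[...,2]>.0685); print("pin",s,w.sum(),L[w].mean(0) if w.any() else "",X[w][:,2].max() if w.any() else "")
# disc reference, hub bar angle
m=(np.hypot(*(X[...,:2]-(o-.1*xt)).transpose(2,0,1))<.14)&(np.abs(X[...,2]-.057)<.003);print("disc z",np.median(X[m][:,2]))
hb=o-.1*xt;r=np.hypot(X[...,0]-hb[0],X[...,1]-hb[1])
m=(np.abs(X[...,2]-.133)<.004)&(r<.035);P=X[m][:,:2];w,V=np.linalg.eigh(np.cov(P.T));print("hub",hb,"bar top",P.mean(0),np.degrees(np.arctan2(V[1,1],V[0,1])),m.sum(),np.sqrt(w))
print(read_clock())
P=p[90:320,160:420,::-1];cv2.imwrite("pics/relz.png",cv2.resize(P,None,fx=2.6,fy=2.6,interpolation=cv2.INTER_CUBIC))
E
```

```text
0.0 0.4995239809395865 [ 0.51699689 -0.09215664  0.07191589]
plate slope,z [0.00073581 0.00083577 0.0640909 ] 2452
pin 1 14 [0.03310031 0.00037518] 0.07133115826935484
pin -1 28 [-0.03266237  0.0001367 ] 0.07211228442451328
disc z 0.05594269524747143
hub [ 0.54738809 -0.18679405] bar top [ 0.5471641  -0.18529638] 137.9684585845343 613 [0.00397608 0.0127099 ]
17.9583
```

View pics/relz.png

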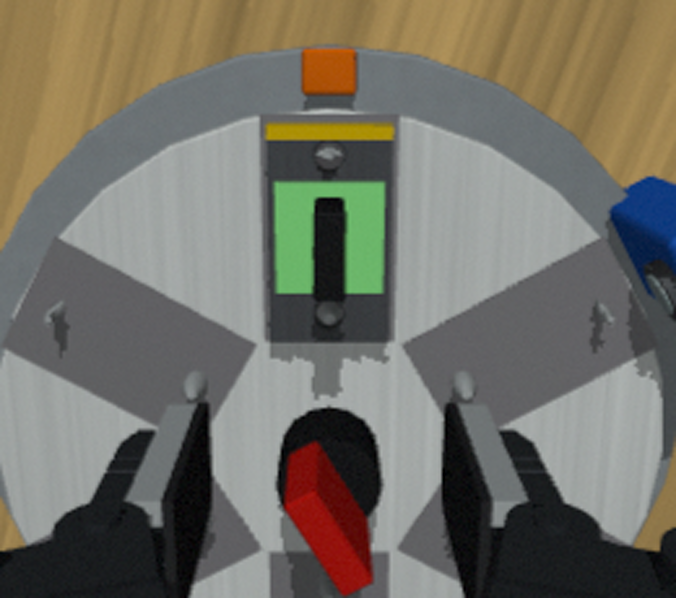

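The carrier is seated: plate top 8.1 mm above the disc, slope under 0.001, pins showing at (329,156) and (329,314) in the crop, yellow end at the mark. Now the hub handle: pinch along 48°, then turn 60° clockwise.

```bash
python3 - <<'E'
from h import *
h=[.5473,-.1863]
reach([*h,.20],down(np.radians(48)));print(read_qpos()[5])
print(move_l([*h,.101],down(np.radians(48)),speed=.08,stop_force=8))
grip(0.0,60);print(read_opening(),read_gripper_force(),read_contact_force(),read_ee_pos())
for k in range(1,13):
    t0=read_clock();move_l([*h,.101],down(np.radians(48-5*k)))
    if k%4==1: print(k,round(read_clock()-t0,2),np.round(read_torque(),2),np.round(read_contact_force(),1))
hold(.4);R=mat(np.array(read_ee_rot()));print(np.degrees(np.arctan2(R[1,1],R[0,1])))
grip(.6);hold(.4);move_l([*h,.24],speed=.1)
# look: pocket should now be at 48 deg
a=np.radians(48.04);o=np.array([.5474,-.1868])+.1*np.array([np.cos(a),np.sin(a)])
hold(.3);c,p,d=snap("wrist","end");K=c["intrinsics"];v,u=np.mgrid[:420,:560]
X=(np.stack([(u-K[0,2])/K[0,0]*d,(v-K[1,2])/K[1,1]*d,d],-1)-c["t"])@c["R"]
hsv=cv2.cvtColor(p,cv2.COLOR_RGB2HSV);m=(hsv[...,0]>45)&(hsv[...,0]<75)&(hsv[...,1]>80)&(np.abs(X[...,2]-.064)<.006)
P=X[m];print("pane",m.sum(),P.mean(0),np.degrees(np.arctan2(*(P.mean(0)[:2]-[.5474,-.1868])[::-1])))
xt=np.array([np.cos(a),np.sin(a)]);yt=np.array([xt[1],-xt[0]]);L=(X[...,:2]-o)@np.c_[xt,yt]
m=(np.abs(L[...,0])<.042)&(np.abs(L[...,1])<.022)&(np.abs(X[...,2]-.065)<.004)
print("plate",np.linalg.lstsq(np.c_[L[m],np.ones(m.sum())],X[m][:,2],rcond=None)[0],m.sum())
w=(np.hypot(X[...,0]-.5474,X[...,1]+.1868)<.032)&(np.abs(X[...,2]-.133)<.004);Q=X[w][:,:2]
if len(Q)>20: V=np.linalg.eigh(np.cov(Q.T))[1];print("bar deg",np.degrees(np.arctan2(V[1,1],V[0,1]))%180,len(Q))
print(read_clock())
E
```

```text
0.2905893612611066
False
0.1511488371790577 60.87738275527954 [-2.22781355 -2.3596655   2.1103329 ] [ 0.54715255 -0.18703344  0.10178131]
1 0.25 [-0.41  0.55 -0.26] [-3.1 -1.3  5.4]
5 0.25 [-0.39  0.6  -0.02] [-2.5 -1.5  5.3]
9 0.25 [-0.38  0.37  0.24] [-1.8 -1.7  5.5]
-11.637700247386713
pane 1708 [ 0.61238252 -0.11298363  0.06431405] 48.641675887114154
plate [-0.00060562  0.00048514  0.06408044] 3552
bar deg 78.0749090768478 889
26.525
```

The bar turned 59.9° and the plate is still flat at the right height. The arm is clear, so I'm handing in.

```bash
python3 -c "
from bench import *
print(finish_job())"
```

```text
the job is handed in; nothing more can be done
None
```

The job is handed in: the green carrier was seated flat on both pins at the orange mark and let go. The carousel was then turned one click clockwise (59.9° measured), and the carrier still lay flat in front of the blue reader when last measured.

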